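Pull the analyser's filter and hold it to the light

ROBOT

A 7-joint arm with a two-finger parallel gripper is mounted at the origin on the work surface. World frame = base frame: x ahead of the robot, y to its left, z up, the work surface at z = 0. Lengths are in m, angles in rad, forces in N, time in s.
With the tool pointing down it reaches from about 0.4 to 0.875 m from the base axis. Payload 4.4 kg.
Tool frame: the origin (TCP) lies midway between the tips of the shut fingers; the grasp point (between the pads) lies 19 mm behind it; z points along the fingers, y is the direction in which the jaws open and shut (so a half turn about z gives the same grasp; the last joint's range is limited). The gripper opens to 85 mm and grips with 20 to 120 N. Pads are 22 mm wide; open, the fingers measure 114 mm over their backs; the gripper's body (76 mm by 85 mm) begins 54 mm behind the grasp point. The pads swing forward as they close: fully open they stand 13 mm farther back than shut.
Start: joints at [1.085, 0.628, 0.038, 1.517, -0.027, 0.996, -0.02], TCP at [0.265, -0.594, 0.231] pointing down, gripper open.
Joint ranges: [-3.06, 3.06], [-0.37, 2.12], [-1.25, 1.32], [0.18, 2.47], [-1.1, 4.24], [0.23, 1.98], [-2.94, 2.94]. Speed limits (rad/s): [2.57, 2.57, 3.14, 3.14, 3.14, 3.14, 3.14].

INTERFACE

Orientations are given as a unit quaternion [x, y, z, w].
In Python, from rig import r, read_camera gives the robot as it stands.
- The arm moves only by the tool drive_tool, never from a script. Its argument "rows" is a list of rows, each an object of numbers: "jaw": the finger opening in cm, from 0 to 8.54; "dx", "dy", "dz": the shift along the world's x, y, z in cm; "rx", "ry", "rz": the turn, a rotation vector about the world's x, y, z in degrees. In form: [{"jaw": .., "dx": .., "dy": .., "dz": .., "rx": .., "ry": .., "rz": ..}, ...]. A call has 1 to 5 rows; each row is the pose to reach, as a shift and turn from the pose commanded when the call began; what a row does not reach only later rows make up. A row lasts 1/10 s, in which the tool goes at most 50 mm and 8.59 degrees, less where a joint would pass 70% of its speed; a pose out of reach is approached as far as the arm can. A call with a gripper value outside its range is refused whole. The fingers move at their own pace and stop on an object; "squeeze" is the grip in N (left out, the last holds). Time passes only in rows, so rows that repeat a pose let the fingers close. It gives the time, the measured TCP pose, the force and the opening at its end, in the units of the state.
- r.observe(): the state, without advancing time (a new reading comes with each control period).
- read_camera(name): name is "scene" or "top" or "wrist"; returns a dict with "img" (384x512x3 uint8, red, green, blue), "fx", "fy", "cx", "cy" (pixels), "rvec" (rotation vector, rad) and "tvec" (3), from world to camera coordinates, as OpenCV has them; the wrist camera has in their place "mount" (4x4, takes a point from camera to tool coordinates, whose origin is the TCP and whose axes are the flange's). Camera axes: x right, y down, z forward; pixel columns grow to the right and rows downward; lengths in m; the calibration is good to about 2 mm. A picture is of the moment at which its call begins: read the wrist's pose just before it. There is no depth.
- r.close_job(): hands the job in, once; it reports no verdict.
The state is a dict: "time": time; "qpos": joint angles; "joint_velocities": joint speeds; "joint_efforts": joint torques, N m; "tcp_pos": TCP position; "eef_rot": TCP orientation; "force": force on the tool from outside, world axes, zero at the start; "torque": the same for the moment, N m; "grip_width": finger opening in m.
Only numpy, scipy, OpenCV 4.12 (cv2) and the standard library are available. Lean on these libraries where they do the work, as an engineer would, in place of code of your own. Each camera call takes 0.05 s, during which the arm holds its last target.

TASK

Swing up the grey flap on top of the white analyser and leave it standing open, then draw the blue filter plate out of its slot underneath; leave the orange plate in place. Hold the blue filter up for inspection at the small lit viewing panel: upright, its flat face square to the lit face, centred on it and about 6 cm in front, touching neither panel nor analyser. Finish while still gripping it there, holding still, and do not disturb the jar, the cup or the tube rack.

Things in the scene. Friction and masses are not known exactly. Their poses are not given: they have to be found in the camera images.
- analyser: White bench analyser, fixed: box 260 (x) x 260 (y) x 115 mm high; origin at the centre of its underside on the bench, z up. Its top has a well, x -100 to 100, y -95 to 25 mm, floor 72 mm above the bench (43 mm deep), covered by the flap. Two slots in the well's floor at x = -40 and x = +40 mm, y = -35 mm, each 13 mm (x) by 63 mm (y), bottom 24 mm above the bench; one holds the blue filter, the other the orange plate, either way round.
- flap (a joint): Flap angle in rad: 0 shut (lying flat over the well), growing as its free edge on the analyser's -y side rises and swings over towards +y; 1.57 upright, stop at 1.9. It may start slightly ajar (up to 0.12). A friction hinge (about 0.3 N m): it stays at any angle where it is left, and needs about 3 to 4 N at the handle.
- flap_handle (a point): Middle of the flap's black bar handle: a round bar 10 mm thick, 90 mm long, parallel to the hinge (the analyser's x), on two 10 mm end posts, its axis 43 mm above the flap's underside (30 mm free gap between bar and flap), 125 mm from the hinge and 15 mm from the free edge. The axes turn with the flap: x along the bar, z out of the flap's upper face, -y towards the free edge.
- flap_hinge (a point): Middle of the hinge line: it runs along the analyser's x at analyser y = +35 mm, 115 mm above the bench. The flap is a grey slab 215 (along the hinge) x 140 x 8 mm, its underside on the hinge line. The axes turn with the flap.
- filter: Blue filter plate with a pale ribbed window, loose, about 60 g: plate 10 (x) x 60 (y) x 48 mm high, and above it a blue grip tab 10 (x) x 24 (y) mm, from 46 to 84 mm above the foot. Origin at the middle of the foot, z up, x normal to the flat face. It stands in its slot (1.5 mm play a side) with its foot 24 mm, its tab top 108 mm above the bench, and x along the analyser's x; it comes free when lifted 48 mm, and its foot clears the analyser's top when lifted 91 mm.
- filter_mid (a point): Centre of the filter's pale window: 24 mm above the middle of its foot; same axes as filter.
- cartridge: Orange plate of the same shape and sizes as the blue filter, with a grey window, standing in the other slot. Stays where it is.
- viewer_panel (a point): Centre of the lit pale face (105 mm wide, 100 mm high) of the small black viewing panel, fixed, 85 mm above the bench. Its x axis points into the panel (so a point in front has negative x), y along its width, z up. The panel's case is 130 mm wide, 36 mm deep behind the lit face and reaches 140 mm above the bench; its foot reaches 80 mm behind the lit face and not in front of it.
- jar: White lidded jar, 66 mm across, 85 mm high, loose bystander; origin at the middle of its underside.
- cup: Blue cup, 70 mm across, 80 mm high, loose bystander; origin at the middle of its underside.
- rack: White tube rack with eight capped tubes, 110 (x) x 60 (y) x 82 mm high, loose bystander; origin at the middle of its underside.
- viewer: The small black viewing panel as a whole; origin on the bench straight below the middle of its lit face; same axes as viewer_panel.
Mind the look-alikes: they are no part of the job. There is more than one size of the viewer; the job needs the middle-sized.

How it is judged:
On the way, in this order (a step that is already met when the one before it is completed fails the run):
1. the flap is swung up (over 1.2 rad) (value of joint flap above 1.2 rad), for 0.2 s.
2. the blue filter is gripped and drawn fully out of its slot (contact force between the fingers and filter above 1 N and z of filter in the frame of analyser above 0.08 m), for 0.2 s.
At the end, for the whole second after the job is handed in: Flap open over 1.2 rad. Filter gripped, at rest (< 0.02 m/s), upright and square to the lit face (each within 0.25 rad), window centre 35-85 mm in front of it and within 25 mm of its centre sideways and in height, touching neither panel nor analyser. Orange plate within 15 mm of its start (value of joint flap above 1.2 rad and contact force between the fingers and filter above 1 N and x of filter_mid in the frame of viewer_panel between -0.085 and -0.035 m and y of filter_mid in the frame of viewer_panel between -0.025 and 0.025 m and z of filter_mid in the frame of viewer_panel between -0.025 and 0.025 m and angle between the x axis of filter and the x axis of viewer_panel, either way round below 0.25 rad and angle between filter's own z axis and vertical below 0.25 rad and linear speed of filter below 0.02 m/s and contact force between filter and analyser below 0.1 N and contact force between filter and viewer below 0.1 N and distance of cartridge from where it was at the start of the episode below 0.015 m); the arm keeps its last pose, push and grip.
It fails at once if the orange plate is pulled up or out (moved over 15 mm) (distance of cartridge from where it was at the start of the episode above 0.015 m).
It fails at once if the jar is disturbed (moved over 30 mm or tipped) (distance of jar from where it was at the start of the episode above 0.03 m or angle between jar's own z axis and vertical above 0.5 rad).
It fails at once if the cup is disturbed (moved over 30 mm or tipped) (distance of cup from where it was at the start of the episode above 0.03 m or angle between cup's own z axis and vertical above 0.5 rad).
It fails at once if the rack is disturbed (moved over 30 mm or tipped) (distance of rack from where it was at the start of the episode above 0.03 m or angle between rack's own z axis and vertical above 0.5 rad).
It also fails if it takes over 48 s, if anything falls off the work surface, if the arm or the gripper's body presses on something with over 40 N, if the wrist force passes 120 N, or if a joint passes its speed limit or range.

## Working session

There is one attempt and no reset: what is moved stays moved. The work goes in short steps, Python scripts to look and compute and a tool call to move; the robot and the scene stay as the last step left them, time stands still between calls to the robot, and variables do not carry over. Pictures are saved under pics/ and viewed, and the job is handed in when it is done.

Besides the shell and the picture viewer there is one more tool, called after "Call:" by a JSON object that holds its "name" and its "arguments", one argument or row to a line. drive_tool: Moves the arm, as the interface text tells. Its arguments: {"type":"object","properties":{"rows":{"type":"array","items":{"type":"object","properties":{"jaw":{"type":"number"},"dx":{"type":"number"},"dy":{"type":"number"},"dz":{"type":"number"},"rx":{"type":"number"},"ry":{"type":"number"},"rz":{"type":"number"}}}},"squeeze":{"type":"number"}},"required":["rows"]}

```bash
mkdir -p pics; ls
python3 - <<'E'
from rig import r, read_camera
import cv2
s=r.observe(); print(s)
for n in ["scene","top","wrist"]:
    c=read_camera(n); cv2.imwrite(f"pics/{n}0.png",c["img"][:,:,::-1]); print(n,{k:v for k,v in c.items() if k!="img"})
E
```

```text
pics
{'time': 0.0, 'qpos': array([ 1.08522191,  0.62934668,  0.03846323,  1.51836499, -0.02697195,
        0.99632643, -0.01998175]), 'joint_velocities': array([ 4.37980775e-05, -1.53338129e-03, -6.01767532e-04, -6.85551411e-04,
        7.95231031e-04, -3.58283842e-04,  1.63670484e-03]), 'joint_efforts': array([ 2.16016696e-05, -5.63414705e+01,  1.22626573e+00, -1.93449229e+01,
        1.09604813e-02,  1.04295148e-02, -6.60170755e-06]), 'tcp_pos': array([ 0.26465975, -0.59298613,  0.23039011]), 'eef_rot': array([ 9.78052261e-01,  2.08357496e-01, -2.30781200e-04, -9.35432934e-04]), 'force': array([0.52394792, 0.18452477, 0.36318583]), 'torque': array([ 0.03606236, -0.01947186, -0.00893664]), 'grip_width': 0.08517805785782723}
scene {'fx': 373.4284454652576, 'fy': 373.4284454652576, 'cx': 261.57503178681884, 'cy': 193.73000558255936, 'rvec': array([ 1.50676729,  1.97095094, -0.91102924]), 'tvec': array([ 0.14347788, -0.25307117,  1.66249259])}
top {'fx': 384.9298701241919, 'fy': 384.9298701241919, 'cx': 259.38240481119453, 'cy': 191.98291122573477, 'rvec': array([ 2.20181431, -2.17088596,  0.07830227]), 'tvec': array([-0.00538204,  0.5570859 ,  1.42571222])}
wrist {'fx': 271.8341792155766, 'fy': 271.8341792155766, 'cx': 254.92811259112142, 'cy': 191.8467901256493, 'mount': array([[-6.61513130e-04, -9.47331032e-01, -3.20255331e-01,
         8.25447794e-02],
       [ 9.99999344e-01, -3.27182780e-04, -1.09775626e-03,
         1.22838637e-03],
       [ 9.35156544e-04, -3.20255848e-01,  9.47330627e-01,
        -1.43773234e-01],
       [ 0.00000000e+00,  0.00000000e+00,  0.00000000e+00,
         1.00000000e+00]])}
```

View pics/scene0.png

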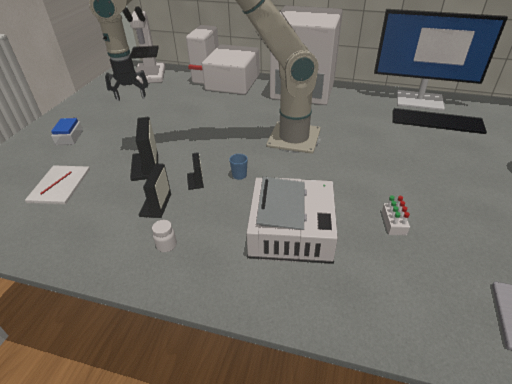

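View pics/top0.png

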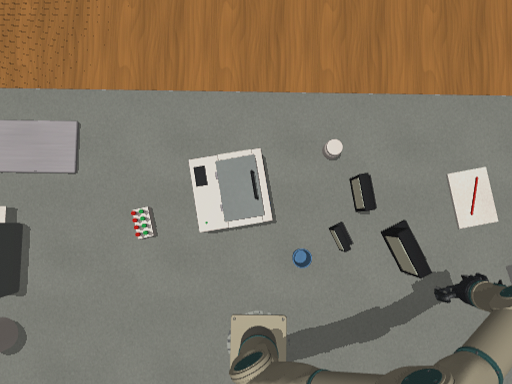

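View pics/wrist0.png

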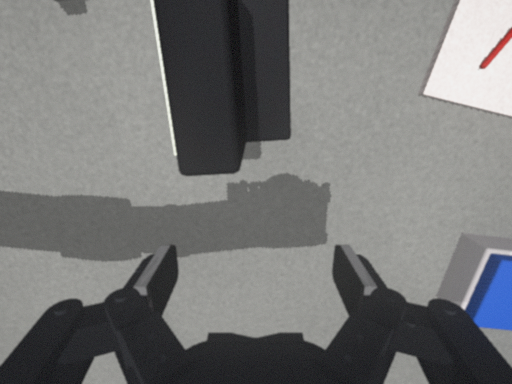

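Viewers, top view: small (341,237), middle (362,193), large (406,250). I'll confirm this in a crop.

Run:
```python
import cv2
a=cv2.imread("pics/top0.png"); s=cv2.imread("pics/scene0.png")
cv2.imwrite("pics/c1.png",cv2.resize(a[140:240,180:280],None,fx=6,fy=6,interpolation=cv2.INTER_CUBIC))
cv2.imwrite("pics/c2.png",cv2.resize(a[160:290,320:440],None,fx=4.6,fy=4.6,interpolation=cv2.INTER_CUBIC))
cv2.imwrite("pics/c3.png",cv2.resize(s[110:270,120:350],None,fx=3.4,fy=3.4,interpolation=cv2.INTER_CUBIC))
```

```text
(no output)
```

View pics/c1.png

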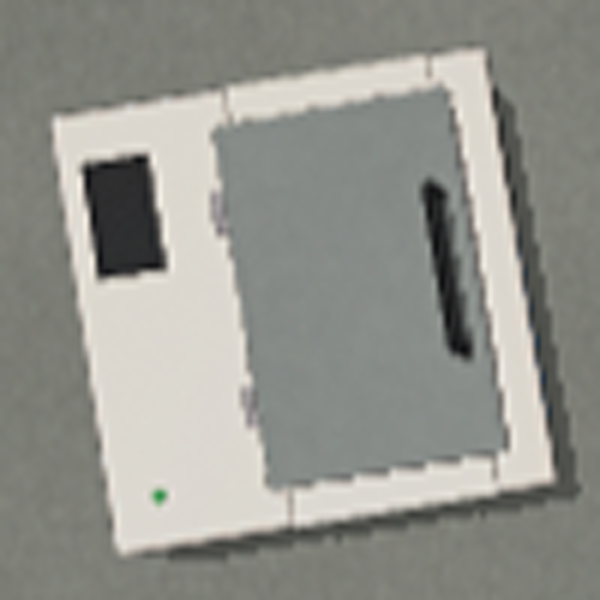

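View pics/c2.png

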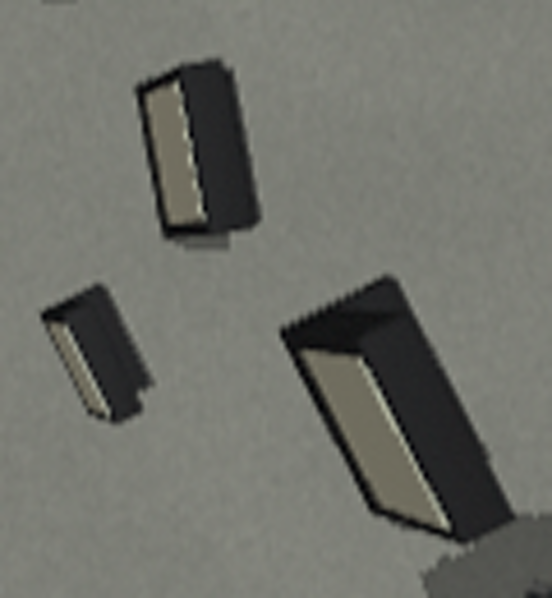

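View pics/c3.png

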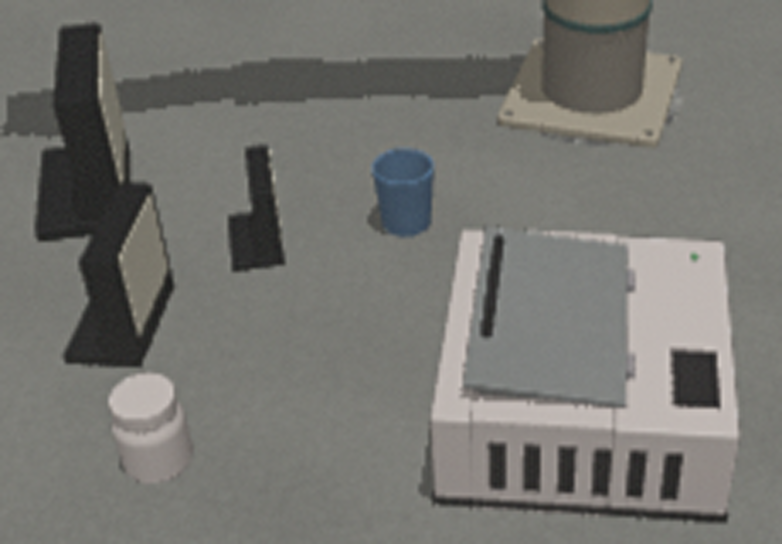

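```bash
cat > h.py <<'E'
import numpy as np, cv2
from scipy.optimize import least_squares
from scipy.spatial.transform import Rotation as R
def proj(c,P):
    P=np.atleast_2d(P).astype(float)
    Q=P@cv2.Rodrigues(np.array(c["rvec"]))[0].T+c["tvec"]
    return np.c_[c["fx"]*Q[:,0]/Q[:,2]+c["cx"],c["fy"]*Q[:,1]/Q[:,2]+c["cy"]]
def place(p,L):
    L=np.atleast_2d(L).astype(float); a=p[2]
    return np.c_[p[0]+np.cos(a)*L[:,0]-np.sin(a)*L[:,1],p[1]+np.sin(a)*L[:,0]+np.cos(a)*L[:,1],L[:,2]]
def fit(obs,p0):
    f=lambda p:np.concatenate([(proj(c,place(p,L))-u).ravel() for c,L,u in obs])
    s=least_squares(f,p0,loss='soft_l1'); return s.x,f(s.x).reshape(-1,2)
def wristcam(c,s):
    T=np.eye(4);T[:3,:3]=R.from_quat(s["eef_rot"]).as_matrix();T[:3,3]=s["tcp_pos"]
    M=np.linalg.inv(T@c["mount"]); d=dict(c); d["rvec"]=cv2.Rodrigues(M[:3,:3])[0].ravel(); d["tvec"]=M[:3,3]; return d
def ray(c,u,z):
    Rm=cv2.Rodrigues(np.array(c["rvec"]))[0]; o=-Rm.T@c["tvec"]
    d=Rm.T@np.array([(u[0]-c["cx"])/c["fx"],(u[1]-c["cy"])/c["fy"],1]); return o+d*(z-o[2])/d[2]
E
python3 - <<'E'
from h import *; from rig import r,read_camera
t=read_camera("top");s=read_camera("scene")
cr=lambda l,f,o:(np.array(l)+.5)/f-.5+np.array(o)
L=np.array([[.13,.13,.115],[.13,-.13,.115],[-.13,-.13,.115],[-.13,.13,.115]])
ut=cr([(52,118),(485,48),(553,487),(122,552)],6,(180,140))
us=cr([(737,436),(433,418),(462,230),(725,240)],3.4,(120,110))
for o in ([(t,L,ut)],[(s,L,us)],[(t,L,ut),(s,L,us)]):
    p,e=fit(o,[.4,0,.1]);print("an",p.round(4),abs(e).max().round(2))
for n,l in dict(handle=[0,-.09,.158],hinge=[0,.035,.115],slot1=[.04,-.035,.108],slot2=[-.04,-.035,.108]).items(): print(n,place(p,l).round(4))
# handle ends in top
for u in cr([(432,185),(462,354)],6,(180,140)): print("handle end",ray(t,u,.158).round(3), )
print(place(p,[[.04,-.09,.158],[-.04,-.09,.158]]).round(3))
V=np.array([[0,.0525,.035],[0,.0525,.135],[0,-.0525,.135],[0,-.0525,.035]])
vt=cr([(147,95),(180,85),(207,220),(168,228)],4.6,(320,160))
vs=cr([(130,335),(120,262),(152,195),(168,275)],3.4,(120,110))
for o in ([(t,V,vt)],[(s,V,vs)],[(t,V,vt),(s,V,vs)]):
    p,e=fit(o,[.5,-.3,-1.4]);print("vw",p.round(4),abs(e).max().round(2))
C=cr([(403,230)],3.4,(120,110))
print("jar",ray(t,(333,148),.085).round(3),"cup",ray(t,(301,258),.08).round(3),"small",ray(t,(341,237),.05).round(3),"large top corner",ray(t,(385,232),.2).round(3),ray(t,(403,221),.2).round(3))
E
```

```text
an [0.5575 0.1056 0.1719] 1.13
an [0.5603 0.1086 0.1802] 1.37
an [0.5586 0.1069 0.1733] 1.63
handle [[0.5741 0.0183 0.158 ]]
hinge [[0.5525 0.1414 0.115 ]]
slot1 [[0.604  0.0794 0.108 ]]
slot2 [[0.5252 0.0656 0.108 ]]
handle end [0.621 0.03  0.158]
handle end [0.525 0.012 0.158]
[[0.614 0.025 0.158]
 [0.535 0.011 0.158]]
vw [ 0.5513 -0.3497 -1.3961] 0.61
vw [ 0.5607 -0.3449 -1.4355] 1.54
vw [ 0.5533 -0.3486 -1.4134] 2.63
jar [ 0.716 -0.261  0.085] cup [ 0.32  -0.149  0.08 ] small [ 0.395 -0.297  0.05 ] large top corner [ 0.419 -0.409  0.2  ] [ 0.456 -0.468  0.2  ]
```

Confirmed: the middle-sized viewer is the one at top (362,193). Its face fits the 105x100 mm size to about 1-2 px. I'll raise the arm and travel to above the handle.

Call:
{"name": "drive_tool", "arguments": {
  "rows": [
    {"dz": 5, "jaw": 6},
    {"dz": 10, "rz": -7},
    {"dz": 11, "dx": 3, "dy": 4, "rz": -14.2},
    {"dz": 11, "dx": 5.5, "dy": 8.5, "rz": -14.2},
    {"dz": 11, "dx": 7.5, "dy": 13, "rz": -14.2}
  ],
  "squeeze": 30
}}

```text
invalid input
```

Call:
{"name": "drive_tool", "arguments": {
  "rows": [
    {"dx": 2.3, "dy": 4.4},
    {"dx": 4.6, "dy": 8.8},
    {"dx": 6.9, "dy": 13.2},
    {"dx": 9.2, "dy": 17.6},
    {"dx": 11.5, "dy": 22}
  ]
}}

```text
invalid input
```

Call:
{"name": "drive_tool", "arguments": {
  "rows": [
    {"dx": 2.3, "dy": 4.4},
    {"dx": 4.6, "dy": 8.8},
    {"dx": 6.9, "dy": 13.2},
    {"dx": 9.2, "dy": 17.6},
    {"dx": 12, "dy": 26}
  ]
}}

```text
invalid input
```

Run:
```python
from rig import r;s=r.observe();print({k:s[k] for k in("time","qpos","tcp_pos","eef_rot","force","grip_width")})
```

```text
{'time': 0.25, 'qpos': array([ 1.08520423,  0.62888127,  0.03845715,  1.51782878, -0.02698955,
        0.99630299, -0.019998  ]), 'tcp_pos': array([ 0.26483938, -0.59329571,  0.23086316]), 'eef_rot': array([ 9.78051686e-01,  2.08361935e-01, -9.09679526e-05, -4.42213088e-04]), 'force': array([ 0.26002111, -0.03076865,  0.65065205]), 'grip_width': 0.08539355480166004}
```

Call:
{"name": "drive_tool", "arguments": {
  "rows": [
    {"jaw": 6, "dx": 0, "dy": 0, "dz": 5, "rx": 0, "ry": 0, "rz": 0},
    {"jaw": 6, "dx": 0, "dy": 0, "dz": 10, "rx": 0, "ry": 0, "rz": -7},
    {"jaw": 6, "dx": 2.3, "dy": 4.4, "dz": 11, "rx": 0, "ry": 0, "rz": -14.2},
    {"jaw": 6, "dx": 4.6, "dy": 8.8, "dz": 11, "rx": 0, "ry": 0, "rz": -14.2},
    {"jaw": 6, "dx": 6.9, "dy": 13.2, "dz": 11, "rx": 0, "ry": 0, "rz": -14.2}
  ],
  "squeeze": 30
}}

```text
time: 0.75
tcp_pos: [0.3346, -0.4602, 0.3419]
eef_rot: [0.996, 0.085, 0.001, 0.001]
force: [1.2, -0.8, -0.2]
grip_width: 0.06
```

Call:
{"name": "drive_tool", "arguments": {
  "rows": [
    {"jaw": 6, "dx": 2, "dy": 4.4, "dz": 0, "rx": 0, "ry": 0, "rz": 0},
    {"jaw": 6, "dx": 4, "dy": 8.8, "dz": 0, "rx": 0, "ry": 0, "rz": 0},
    {"jaw": 6, "dx": 6, "dy": 13.2, "dz": 0, "rx": 0, "ry": 0, "rz": 0},
    {"jaw": 6, "dx": 8, "dy": 17.6, "dz": 0, "rx": 0, "ry": 0, "rz": 0},
    {"jaw": 6, "dx": 10, "dy": 22, "dz": 0, "rx": 0, "ry": 0, "rz": 0}
  ]
}}

```text
time: 1.25
tcp_pos: [0.4344, -0.2397, 0.3415]
eef_rot: [0.996, 0.086, 0.0, 0.0]
force: [1.2, -0.8, -0.0]
grip_width: 0.0603
```

Call:
{"name": "drive_tool", "arguments": {
  "rows": [
    {"jaw": 6, "dx": 2, "dy": 4.4, "dz": 0, "rx": 0, "ry": 0, "rz": 0},
    {"jaw": 6, "dx": 4, "dy": 8.8, "dz": 0, "rx": 0, "ry": 0, "rz": 0},
    {"jaw": 6, "dx": 6, "dy": 13.2, "dz": 0, "rx": 0, "ry": 0, "rz": 0},
    {"jaw": 6, "dx": 8, "dy": 17.6, "dz": 0, "rx": 0, "ry": 0, "rz": 0},
    {"jaw": 6, "dx": 10, "dy": 22, "dz": 0, "rx": 0, "ry": 0, "rz": 0}
  ]
}}

```text
time: 1.75
tcp_pos: [0.5344, -0.0198, 0.3415]
eef_rot: [0.996, 0.086, 0.0, 0.0]
force: [1.3, 0.3, -0.9]
grip_width: 0.0603
```

Call:
{"name": "drive_tool", "arguments": {
  "rows": [
    {"jaw": 6, "dx": 2, "dy": 2, "dz": -2, "rx": 0, "ry": 0, "rz": 0},
    {"jaw": 6, "dx": 4, "dy": 4, "dz": -4, "rx": 0, "ry": 0, "rz": 0},
    {"jaw": 6, "dx": 4, "dy": 4, "dz": -5, "rx": 0, "ry": 0, "rz": 0},
    {"jaw": 6, "dx": 4, "dy": 4, "dz": -5, "rx": 0, "ry": 0, "rz": 0}
  ]
}}

```text
time: 2.15
tcp_pos: [0.5727, 0.0185, 0.2894]
eef_rot: [0.996, 0.086, -0.002, 0.0]
force: [-0.8, -1.1, 0.0]
grip_width: 0.0601
```

Run:
```python
from h import *; from rig import r,read_camera
s=r.observe();c=read_camera("wrist");cv2.imwrite("pics/w1.png",c["img"][:,:,::-1])
print({k:s[k] for k in("time","qpos","tcp_pos","eef_rot","force")})
w=wristcam(c,s);p=[.5586,.1069,.1733]
print("pred bar ends",proj(w,place(p,[[.045,-.09,.158],[-.045,-.09,.158]])).round(0), "free edge", proj(w,place(p,[[.1075,-.105,.123],[-.1075,-.105,.123]])).round(0))
```

```text
{'time': 2.15, 'qpos': array([-0.02241661,  0.459102  , -0.0890452 ,  1.65687412,  0.04607866,
        1.03207129, -1.52390911]), 'tcp_pos': array([0.57267212, 0.01854502, 0.28938005]), 'eef_rot': array([ 9.96258930e-01,  8.63902875e-02, -2.20288328e-03,  1.00320429e-04]), 'force': array([-0.75570394, -1.1402567 ,  0.03745321])}
pred bar ends [[255. 138.]
 [255. 220.]] free edge [[269.  73.]
 [266. 252.]]
```

View pics/w1.png

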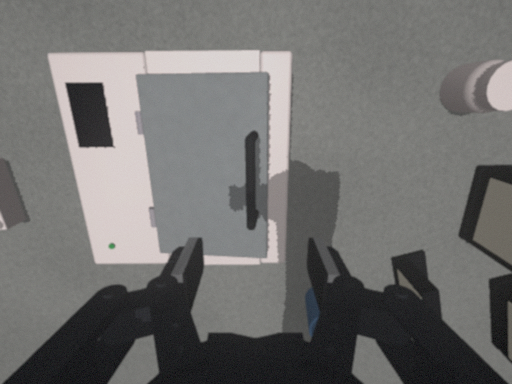

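The picture shows the bar at x=252, rows 135–227, 3 px left of the prediction. That means about 3 mm towards +y, which fits a slightly ajar flap. I'll descend and grip.

Call:
{"name": "drive_tool", "arguments": {
  "rows": [
    {"jaw": 5, "dx": 0.1, "dy": 0.3, "dz": -4, "rx": 0, "ry": 0, "rz": 0},
    {"jaw": 5, "dx": 0.1, "dy": 0.3, "dz": -8, "rx": 0, "ry": 0, "rz": 0},
    {"jaw": 5, "dx": 0.1, "dy": 0.3, "dz": -11.5, "rx": 0, "ry": 0, "rz": 0},
    {"jaw": 5, "dx": 0.1, "dy": 0.3, "dz": -13.6, "rx": 0, "ry": 0, "rz": 0},
    {"jaw": 5, "dx": 0.1, "dy": 0.3, "dz": -13.6, "rx": 0, "ry": 0, "rz": 0}
  ]
}}

```text
time: 2.7
tcp_pos: [0.5729, 0.0197, 0.1537]
eef_rot: [0.996, 0.085, -0.002, 0.0]
force: [-1.0, 0.0, 0.2]
grip_width: 0.0501
```

Call:
{"name": "drive_tool", "arguments": {
  "rows": [
    {"jaw": 0, "dx": 0, "dy": 0, "dz": 0, "rx": 0, "ry": 0, "rz": 0},
    {"jaw": 0, "dx": 0, "dy": 0, "dz": 0, "rx": 0, "ry": 0, "rz": 0},
    {"jaw": 0, "dx": 0, "dy": 0, "dz": 0, "rx": 0, "ry": 0, "rz": 0},
    {"jaw": 0, "dx": 0, "dy": 0, "dz": 0, "rx": 0, "ry": 0, "rz": 0},
    {"jaw": 0, "dx": 0, "dy": 0, "dz": 0, "rx": 0, "ry": 0, "rz": 0}
  ],
  "squeeze": 20
}}

```text
time: 3.2
tcp_pos: [0.5759, 0.0232, 0.1563]
eef_rot: [0.996, 0.087, 0.001, -0.001]
force: [1.1, 4.9, -1.2]
grip_width: 0.0092
```

Run:
```python
from h import *; from rig import r,read_camera
s=r.observe();c=read_camera("wrist");cv2.imwrite("pics/w2.png",c["img"][:,:,::-1])
print({k:s[k] for k in("time","tcp_pos","eef_rot","force","grip_width")})
# arc plan: bar about hinge, analyser yaw
a=.1733; yh=np.array([-np.sin(a),np.cos(a)])
phi0=np.arctan2(43,125)
for th0 in(.05,):
  rr=np.hypot(125,43)
  b=lambda t:np.array([-rr*np.cos(t+phi0),rr*np.sin(t+phi0)])
  for t in np.arange(.05,1.8,.1):
    d=b(t)-b(th0); print(round(t,2),(d[0]*yh/10).round(2),(d[1]/10).round(2))
```

```text
{'time': 3.2, 'tcp_pos': array([0.57587591, 0.0231995 , 0.15627232]), 'eef_rot': array([ 9.96250203e-01,  8.65033258e-02,  1.39123175e-03, -8.78182529e-04]), 'force': array([ 1.05729052,  4.94264707, -1.1701611 ]), 'grip_width': 0.009211618708529499}
0.05 [-0.  0.] 0.0
0.15 [-0.1   0.54] 1.2
0.25 [-0.21  1.2 ] 2.34
0.35 [-0.35  1.97] 3.41
0.45 [-0.5   2.84] 4.39
0.55 [-0.67  3.8 ] 5.28
0.65 [-0.85  4.85] 6.07
0.75 [-1.04  5.96] 6.75
0.85 [-1.25  7.14] 7.31
0.95 [-1.47  8.37] 7.75
1.05 [-1.69  9.63] 8.06
1.15 [-1.91 10.92] 8.25
1.25 [-2.14 12.22] 8.3
1.35 [-2.37 13.52] 8.22
1.45 [-2.59 14.81] 8.01
1.55 [-2.81 16.06] 7.67
1.65 [-3.03 17.28] 7.2
1.75 [-3.23 18.45] 6.61
```

View pics/w2.png

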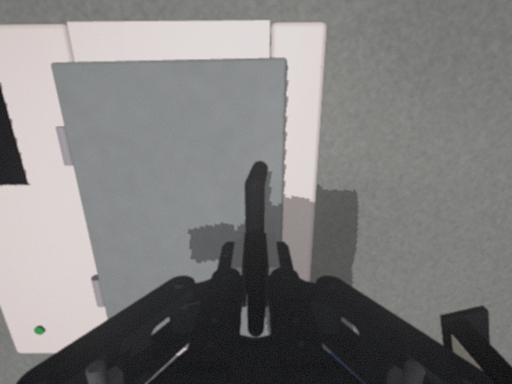

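The bar is gripped (9.2 mm opening). I'll follow the hinge arc with the tool staying vertical.

Call:
{"name": "drive_tool", "arguments": {
  "rows": [
    {"jaw": 0, "dx": -0.1, "dy": 0.5, "dz": 1.2, "rx": 0, "ry": 0, "rz": 0},
    {"jaw": 0, "dx": -0.2, "dy": 1.2, "dz": 2.3, "rx": 0, "ry": 0, "rz": 0},
    {"jaw": 0, "dx": -0.35, "dy": 2.0, "dz": 3.4, "rx": 0, "ry": 0, "rz": 0},
    {"jaw": 0, "dx": -0.5, "dy": 2.85, "dz": 4.4, "rx": 0, "ry": 0, "rz": 0},
    {"jaw": 0, "dx": -0.5, "dy": 2.85, "dz": 4.4, "rx": 0, "ry": 0, "rz": 0}
  ]
}}

```text
time: 3.75
tcp_pos: [0.5705, 0.0526, 0.2002]
eef_rot: [0.996, 0.087, 0.001, -0.001]
force: [1.9, 5.2, -4.1]
grip_width: 0.0092
```

Run:
```python
from h import *; from rig import r,read_camera
c=read_camera("scene");cv2.imwrite("pics/s1.png",cv2.resize(c["img"][100:270,200:400,::-1],None,fx=3,fy=3))
s=r.observe();print({k:s[k] for k in("time","tcp_pos","eef_rot","force","grip_width")})
```

```text
{'time': 3.8, 'tcp_pos': array([0.57050394, 0.05222236, 0.19978305]), 'eef_rot': array([ 0.99621487,  0.08691228,  0.00105348, -0.00104082]), 'force': array([ 2.77127733,  5.8547707 , -5.38135297]), 'grip_width': 0.008957817484963397}
```

View pics/s1.png

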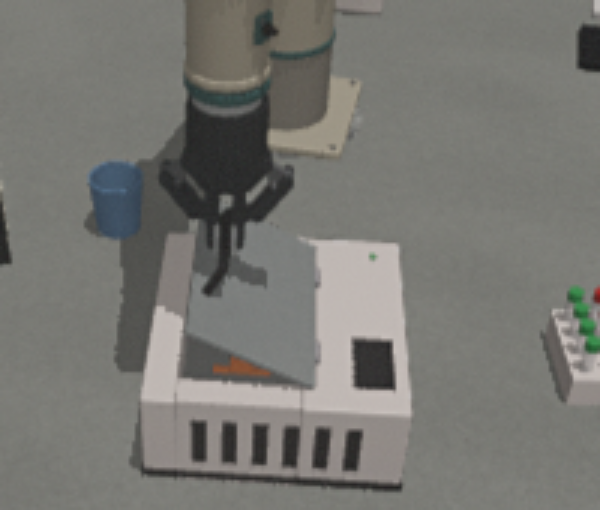

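The flap is rising (about 0.45 rad), and the orange plate shows in the +x slot, so the blue one is at x=-40 mm. I'll continue.

Call:
{"name": "drive_tool", "arguments": {
  "rows": [
    {"jaw": 0, "dx": -0.15, "dy": 0.95, "dz": 0.9, "rx": 0, "ry": 0, "rz": 0},
    {"jaw": 0, "dx": -0.35, "dy": 2.0, "dz": 1.7, "rx": 0, "ry": 0, "rz": 0},
    {"jaw": 0, "dx": -0.55, "dy": 3.1, "dz": 2.35, "rx": 0, "ry": 0, "rz": 0},
    {"jaw": 0, "dx": -0.75, "dy": 4.3, "dz": 2.9, "rx": 0, "ry": 0, "rz": 0},
    {"jaw": 0, "dx": -0.95, "dy": 5.5, "dz": 3.35, "rx": 0, "ry": 0, "rz": 0}
  ]
}}

```text
time: 4.3
tcp_pos: [0.5611, 0.1041, 0.2327]
eef_rot: [0.996, 0.085, 0.0, 0.001]
force: [4.8, 1.3, -12.7]
grip_width: 0.0089
```

Call:
{"name": "drive_tool", "arguments": {
  "rows": [
    {"jaw": 0, "dx": -0.2, "dy": 1.25, "dz": 0.3, "rx": 0, "ry": 0, "rz": 0},
    {"jaw": 0, "dx": -0.45, "dy": 2.55, "dz": 0.5, "rx": 0, "ry": 0, "rz": 0},
    {"jaw": 0, "dx": -0.65, "dy": 3.85, "dz": 0.55, "rx": 0, "ry": 0, "rz": 0},
    {"jaw": 0, "dx": -0.9, "dy": 5.15, "dz": 0.45, "rx": 0, "ry": 0, "rz": 0},
    {"jaw": 0, "dx": -1.1, "dy": 6.4, "dz": 0.25, "rx": 0, "ry": 0, "rz": 0}
  ]
}}

```text
time: 4.8
tcp_pos: [0.5492, 0.1699, 0.2358]
eef_rot: [0.996, 0.086, 0.0, 0.0]
force: [1.7, -3.6, 1.5]
grip_width: 0.0091
```

Run:
```python
from h import *; from rig import r,read_camera
c=read_camera("scene");cv2.imwrite("pics/s2.png",cv2.resize(c["img"][100:270,200:400,::-1],None,fx=3,fy=3))
s=r.observe();print({k:s[k] for k in("time","tcp_pos","eef_rot","force","grip_width")})
```

```text
{'time': 4.85, 'tcp_pos': array([0.54858802, 0.17309093, 0.2351984 ]), 'eef_rot': array([ 9.96162837e-01,  8.75111590e-02,  1.11151681e-04, -1.17794031e-03]), 'force': array([ 2.0727411 , -0.29809051,  2.78327896]), 'grip_width': 0.009182425367489994}
```

View pics/s2.png

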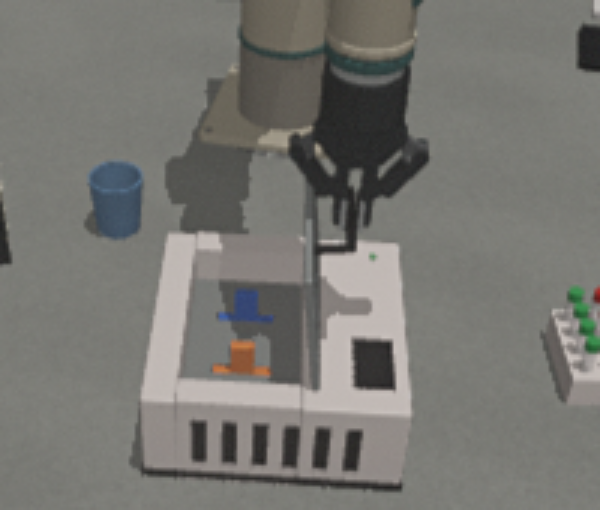

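Call:
{"name": "drive_tool", "arguments": {
  "rows": [
    {"jaw": 0, "dx": -0.2, "dy": 1.2, "dz": -0.35, "rx": 0, "ry": 0, "rz": 0},
    {"jaw": 0, "dx": -0.35, "dy": 1.9, "dz": -0.6, "rx": 0, "ry": 0, "rz": 0},
    {"jaw": 0, "dx": -0.35, "dy": 1.9, "dz": -0.6, "rx": 0, "ry": 0, "rz": 0},
    {"jaw": 2.5, "dx": -0.35, "dy": 1.9, "dz": -0.6, "rx": 0, "ry": 0, "rz": 0},
    {"jaw": 2.5, "dx": -0.35, "dy": 1.9, "dz": -0.6, "rx": 0, "ry": 0, "rz": 0}
  ]
}}

```text
time: 5.35
tcp_pos: [0.5452, 0.1877, 0.2288]
eef_rot: [0.996, 0.086, -0.001, 0.0]
force: [-0.2, 0.2, -0.5]
grip_width: 0.0251
```

Call:
{"name": "drive_tool", "arguments": {
  "rows": [
    {"jaw": 2.5, "dx": 0, "dy": 0, "dz": 0, "rx": 0, "ry": 0, "rz": 0},
    {"jaw": 2.5, "dx": 0, "dy": 0, "dz": 1.5, "rx": 0, "ry": 0, "rz": 0},
    {"jaw": 2.5, "dx": 0, "dy": 0, "dz": 3, "rx": 0, "ry": 0, "rz": 0},
    {"jaw": 2.5, "dx": 0, "dy": 0, "dz": 6, "rx": 0, "ry": 0, "rz": 0},
    {"jaw": 2.5, "dx": 0, "dy": 0, "dz": 9, "rx": 0, "ry": 0, "rz": 0}
  ]
}}

```text
time: 5.85
tcp_pos: [0.5454, 0.1874, 0.3197]
eef_rot: [0.996, 0.086, -0.001, 0.0]
force: [-0.2, 0.4, -0.4]
grip_width: 0.0249
```

Run:
```python
from h import *; from rig import r,read_camera
s=r.observe();c=read_camera("wrist");cv2.imwrite("pics/w3.png",c["img"][:,:,::-1])
c=read_camera("scene");cv2.imwrite("pics/s3.png",cv2.resize(c["img"][100:270,200:400,::-1],None,fx=3,fy=3))
print({k:s[k] for k in("time","tcp_pos","eef_rot","force","grip_width","qpos")})
```

```text
{'time': 5.85, 'tcp_pos': array([0.54536729, 0.18736925, 0.31970987]), 'eef_rot': array([ 9.96336374e-01,  8.55150265e-02, -9.85181917e-04,  2.00293276e-04]), 'force': array([-0.24753111,  0.44600035, -0.41066594]), 'grip_width': 0.024947497414649848, 'qpos': array([-0.31811311,  0.43724432, -0.09268205,  1.60382477,  0.04362595,
        1.10455229, -1.82137533])}
```

View pics/s3.png

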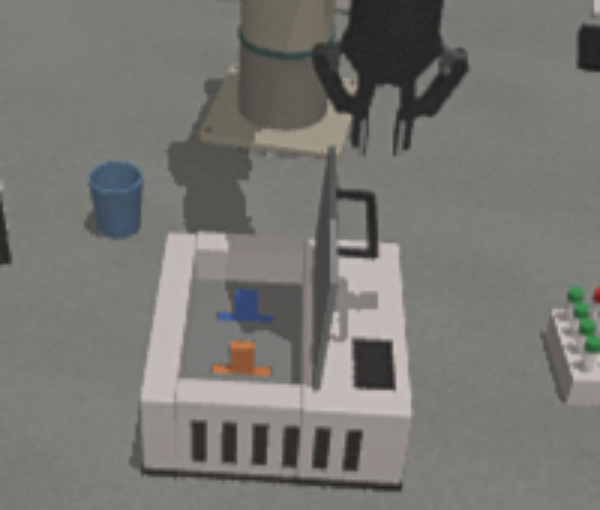

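The flap stands at about 1.6 rad and the gripper is clear. Next I'll move above the blue plate and turn 90°.

Call:
{"name": "drive_tool", "arguments": {
  "rows": [
    {"jaw": 4, "dx": -0.3, "dy": -2, "dz": 2, "rx": 0, "ry": 0, "rz": 8},
    {"jaw": 4, "dx": -0.6, "dy": -4.5, "dz": 2, "rx": 0, "ry": 0, "rz": 16},
    {"jaw": 4, "dx": -1, "dy": -7, "dz": 2, "rx": 0, "ry": 0, "rz": 24},
    {"jaw": 4, "dx": -1.5, "dy": -9.5, "dz": 2, "rx": 0, "ry": 0, "rz": 32},
    {"jaw": 4, "dx": -2, "dy": -12.1, "dz": 2, "rx": 0, "ry": 0, "rz": 40}
  ]
}}

```text
time: 6.45
tcp_pos: [0.5252, 0.0658, 0.3387]
eef_rot: [0.906, 0.424, -0.001, -0.0]
force: [0.9, 0.2, 0.3]
grip_width: 0.0399
```

Call:
{"name": "drive_tool", "arguments": {
  "rows": [
    {"jaw": 4, "dx": 0, "dy": 0, "dz": 0, "rx": 0, "ry": 0, "rz": 8},
    {"jaw": 4, "dx": 0, "dy": 0, "dz": 0, "rx": 0, "ry": 0, "rz": 16},
    {"jaw": 4, "dx": 0, "dy": 0, "dz": 0, "rx": 0, "ry": 0, "rz": 24},
    {"jaw": 4, "dx": 0, "dy": 0, "dz": 0, "rx": 0, "ry": 0, "rz": 32},
    {"jaw": 4, "dx": 0, "dy": 0, "dz": 0, "rx": 0, "ry": 0, "rz": 40}
  ]
}}

```text
time: 6.95
tcp_pos: [0.5254, 0.0665, 0.3386]
eef_rot: [0.706, 0.708, -0.001, -0.0]
force: [-0.3, 0.3, 1.1]
grip_width: 0.0398
```

Call:
{"name": "drive_tool", "arguments": {
  "rows": [
    {"jaw": 4, "dx": 0, "dy": 0, "dz": 0, "rx": 0, "ry": 0, "rz": 8},
    {"jaw": 4, "dx": 0, "dy": 0, "dz": 0, "rx": 0, "ry": 0, "rz": 10},
    {"jaw": 4, "dx": 0, "dy": 0, "dz": 0, "rx": 0, "ry": 0, "rz": 10},
    {"jaw": 4, "dx": 0, "dy": 0, "dz": 0, "rx": 0, "ry": 0, "rz": 10}
  ]
}}

```text
time: 7.35
tcp_pos: [0.5257, 0.0666, 0.3389]
eef_rot: [0.644, 0.765, -0.0, -0.0]
force: [0.0, 0.2, -0.9]
grip_width: 0.0401
```

Run:
```python
from h import *; from rig import r,read_camera
s=r.observe();c=read_camera("wrist");cv2.imwrite("pics/w4.png",c["img"][:,:,::-1])
w=wristcam(c,s);p=[.5586,.1069,.1733]
print("tab top",proj(w,place(p,[[-.04,-.023,.108],[-.04,-.047,.108],[-.04,-.035,.108],[.04,-.035,.108],[-.04,-.005,.072],[-.04,-.065,.072]])).round(0).tolist())
print({k:s[k] for k in("time","tcp_pos","eef_rot","qpos")})
c=read_camera("scene");cv2.imwrite("pics/s4.png",cv2.resize(c["img"][20:270,200:400,::-1],None,fx=3,fy=3)[:600])
c=read_camera("top");cv2.imwrite("pics/t4.png",cv2.resize(c["img"][100:260,140:300,::-1],None,fx=3.5,fy=3.5,interpolation=2))
```

```text
tab top [[254.0, 154.0], [255.0, 170.0], [254.0, 162.0], [312.0, 162.0], [254.0, 137.0], [255.0, 176.0]]
{'time': 7.35, 'tcp_pos': array([0.52565675, 0.06660832, 0.33888256]), 'eef_rot': array([ 6.44376805e-01,  7.64707996e-01, -3.17865943e-04, -3.36107692e-04]), 'qpos': array([ 0.12302463,  0.36870337, -0.42720226,  1.6890654 ,  0.16638094,
        1.12076767, -0.18122155])}
```

View pics/w4.png

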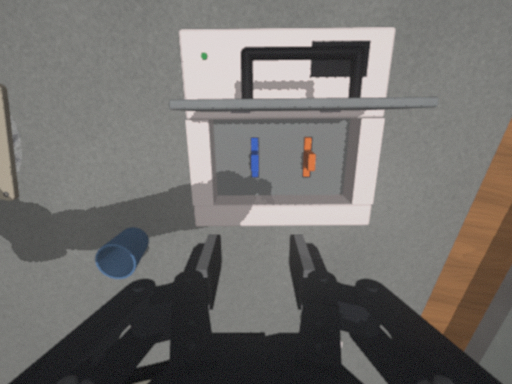

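View pics/s4.png

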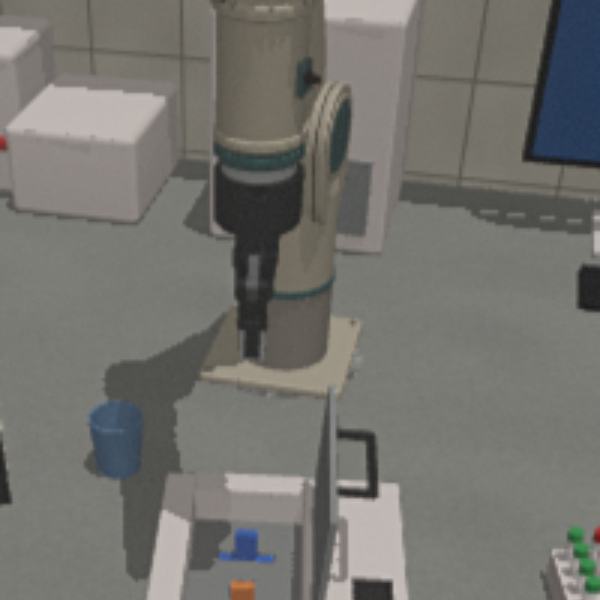

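View pics/t4.png

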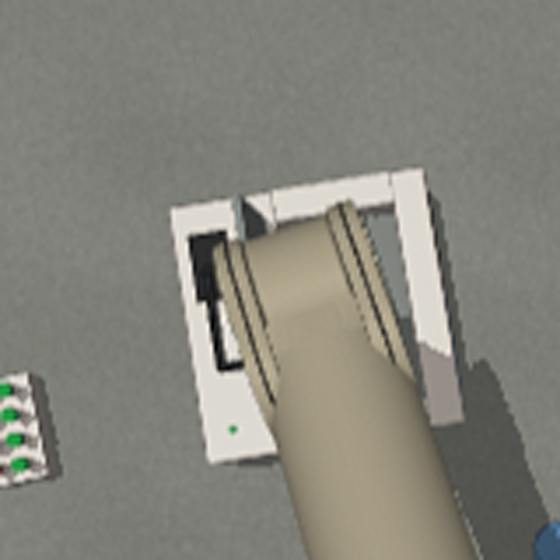

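The blue tab is at wrist (255,152–177), matching the prediction (254,154–170), and nothing stands next to the flap. I'll descend.

Call:
{"name": "drive_tool", "arguments": {
  "rows": [
    {"jaw": 4, "dx": 0, "dy": 0, "dz": -4.5, "rx": 0, "ry": 0, "rz": 0},
    {"jaw": 4, "dx": 0, "dy": 0, "dz": -9, "rx": 0, "ry": 0, "rz": 0},
    {"jaw": 4, "dx": 0, "dy": 0, "dz": -13.5, "rx": 0, "ry": 0, "rz": 0},
    {"jaw": 4, "dx": 0, "dy": 0, "dz": -17, "rx": 0, "ry": 0, "rz": 0},
    {"jaw": 4, "dx": 0, "dy": 0, "dz": -19, "rx": 0, "ry": 0, "rz": 0}
  ]
}}

```text
time: 8.0
tcp_pos: [0.5243, 0.0666, 0.1465]
eef_rot: [0.644, 0.765, -0.002, -0.001]
force: [-0.4, -0.0, 0.3]
grip_width: 0.0402
```

Run:
```python
from h import *; from rig import r,read_camera
s=r.observe();c=read_camera("wrist");cv2.imwrite("pics/w5.png",c["img"][:,:,::-1])
w=wristcam(c,s);p=[.5586,.1069,.1733]
print("tab top",proj(w,place(p,[[-.04,-.023,.108],[-.04,-.047,.108],[.04,-.023,.108],[.04,-.047,.108]])).round(0).tolist())
print({k:s[k] for k in("time","tcp_pos","eef_rot","force")})
```

```text
tab top [[256.0, 204.0], [256.0, 234.0], [367.0, 204.0], [363.0, 234.0]]
{'time': 8.0, 'tcp_pos': array([0.52425162, 0.06656567, 0.14646838]), 'eef_rot': array([ 0.64388947,  0.76511567, -0.00156893, -0.00137932]), 'force': array([-0.36715759, -0.02225738,  0.25469589])}
```

View pics/w5.png

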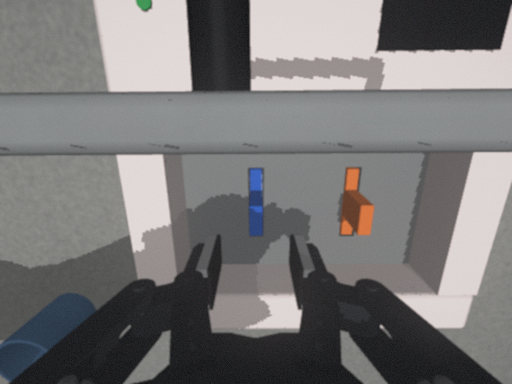

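The blue tab is at (257,206–236), within 2 px (about 1 mm) of the prediction. Final descent and grip.

Call:
{"name": "drive_tool", "arguments": {
  "rows": [
    {"jaw": 4, "dx": 0, "dy": 0, "dz": -3, "rx": 0, "ry": 0, "rz": 0},
    {"jaw": 4, "dx": 0, "dy": 0, "dz": -5.5, "rx": 0, "ry": 0, "rz": 0},
    {"jaw": 4, "dx": 0, "dy": 0, "dz": -6.7, "rx": 0, "ry": 0, "rz": 0},
    {"jaw": 4, "dx": 0, "dy": 0, "dz": -6.7, "rx": 0, "ry": 0, "rz": 0},
    {"jaw": 0, "dx": 0, "dy": 0, "dz": -6.7, "rx": 0, "ry": 0, "rz": 0}
  ],
  "squeeze": 40
}}

```text
time: 8.55
tcp_pos: [0.5267, 0.0672, 0.0832]
eef_rot: [0.644, 0.765, 0.001, 0.0]
force: [-0.2, -0.4, 0.2]
grip_width: 0.0266
```

Call:
{"name": "drive_tool", "arguments": {
  "rows": [
    {"jaw": 0, "dx": 0, "dy": 0, "dz": 0, "rx": 0, "ry": 0, "rz": 0},
    {"jaw": 0, "dx": 0, "dy": 0, "dz": 0, "rx": 0, "ry": 0, "rz": 0},
    {"jaw": 0, "dx": 0, "dy": 0, "dz": 0, "rx": 0, "ry": 0, "rz": 0},
    {"jaw": 0, "dx": 0, "dy": 0, "dz": 0, "rx": 0, "ry": 0, "rz": 0}
  ]
}}

```text
time: 8.95
tcp_pos: [0.5262, 0.067, 0.0836]
eef_rot: [0.644, 0.765, 0.0, 0.001]
force: [-2.1, -0.5, 5.8]
grip_width: 0.0092
```

Call:
{"name": "drive_tool", "arguments": {
  "rows": [
    {"jaw": 0, "dx": 0, "dy": 0, "dz": 1, "rx": 0, "ry": 0, "rz": 0},
    {"jaw": 0, "dx": 0, "dy": 0, "dz": 2.5, "rx": 0, "ry": 0, "rz": 0},
    {"jaw": 0, "dx": 0, "dy": 0, "dz": 4.5, "rx": 0, "ry": 0, "rz": 0},
    {"jaw": 0, "dx": 0, "dy": 0, "dz": 6.5, "rx": 0, "ry": 0, "rz": 0},
    {"jaw": 0, "dx": 0, "dy": 0, "dz": 9, "rx": 0, "ry": 0, "rz": 0}
  ]
}}

```text
time: 9.45
tcp_pos: [0.5259, 0.0668, 0.1736]
eef_rot: [0.644, 0.765, 0.0, 0.0]
force: [0.8, 0.5, -0.5]
grip_width: 0.0092
```

Call:
{"name": "drive_tool", "arguments": {
  "rows": [
    {"jaw": 0, "dx": 0, "dy": 0, "dz": 2, "rx": 0, "ry": 0, "rz": 0},
    {"jaw": 0, "dx": 0, "dy": 0, "dz": 4, "rx": 0, "ry": 0, "rz": 0},
    {"jaw": 0, "dx": 0, "dy": 0, "dz": 6, "rx": 0, "ry": 0, "rz": 0},
    {"jaw": 0, "dx": 0, "dy": 0, "dz": 6, "rx": 0, "ry": 0, "rz": 0}
  ]
}}

```text
time: 9.85
tcp_pos: [0.528, 0.0674, 0.2357]
eef_rot: [0.644, 0.765, 0.003, 0.002]
force: [-0.0, 0.5, -1.2]
grip_width: 0.0092
```

Run:
```python
from h import *; from rig import r,read_camera
s=r.observe();c=read_camera("wrist");cv2.imwrite("pics/w6.png",c["img"][:,:,::-1])
c=read_camera("scene");cv2.imwrite("pics/s6.png",cv2.resize(c["img"][70:250,200:400,::-1],None,fx=3,fy=3))
print({k:s[k] for k in("time","tcp_pos","eef_rot","force","grip_width","qpos")})
```

```text
{'time': 9.85, 'tcp_pos': array([0.5279858 , 0.06743833, 0.23572224]), 'eef_rot': array([0.64388245, 0.76511666, 0.00260153, 0.00226311]), 'force': array([-0.00579287,  0.45828984, -1.16984471]), 'grip_width': 0.009236369466648657, 'qpos': array([ 0.09834106,  0.47491267, -0.40455517,  1.83884369,  0.23901767,
        0.86849839, -0.24870195])}
```

View pics/s6.png

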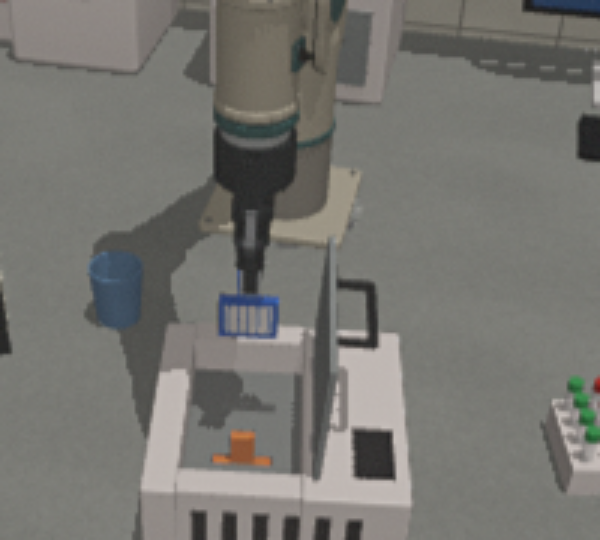

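View pics/w6.png

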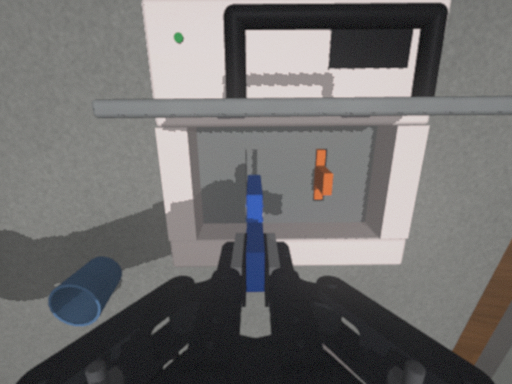

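The blue filter is out and gripped, and the orange plate is still in place. I'll carry it to the front of the viewer, turning -90.7° on the way.

Call:
{"name": "drive_tool", "arguments": {
  "rows": [
    {"jaw": 0, "dx": 0, "dy": -1, "dz": 2, "rx": 0, "ry": 0, "rz": -4},
    {"jaw": 0, "dx": 0, "dy": -4, "dz": 4, "rx": 0, "ry": 0, "rz": -12},
    {"jaw": 0, "dx": 0, "dy": -7.5, "dz": 4, "rx": 0, "ry": 0, "rz": -20},
    {"jaw": 0, "dx": 0, "dy": -11, "dz": 4, "rx": 0, "ry": 0, "rz": -28},
    {"jaw": 0, "dx": 0, "dy": -14.5, "dz": 4, "rx": 0, "ry": 0, "rz": -36}
  ]
}}

```text
time: 10.45
tcp_pos: [0.5252, -0.0794, 0.2715]
eef_rot: [0.85, 0.526, -0.001, -0.0]
force: [-0.0, -0.2, -0.6]
grip_width: 0.0092
```

Call:
{"name": "drive_tool", "arguments": {
  "rows": [
    {"jaw": 0, "dx": 0, "dy": -3, "dz": 0, "rx": 0, "ry": 0, "rz": -8},
    {"jaw": 0, "dx": 0, "dy": -6, "dz": 0, "rx": 0, "ry": 0, "rz": -16},
    {"jaw": 0, "dx": 0, "dy": -9, "dz": 0, "rx": 0, "ry": 0, "rz": -24},
    {"jaw": 0, "dx": 0, "dy": -12, "dz": 0, "rx": 0, "ry": 0, "rz": -32},
    {"jaw": 0, "dx": 0, "dy": -14, "dz": 0, "rx": 0, "ry": 0, "rz": -40}
  ]
}}

```text
time: 10.95
tcp_pos: [0.5247, -0.2206, 0.271]
eef_rot: [0.979, 0.203, -0.001, 0.0]
force: [0.4, -0.2, 0.8]
grip_width: 0.0091
```

Call:
{"name": "drive_tool", "arguments": {
  "rows": [
    {"jaw": 0, "dx": 0.5, "dy": -2, "dz": 0, "rx": 0, "ry": 0, "rz": -8},
    {"jaw": 0, "dx": 1, "dy": -4, "dz": 0, "rx": 0, "ry": 0, "rz": -14.7},
    {"jaw": 0, "dx": 1.5, "dy": -5, "dz": -2, "rx": 0, "ry": 0, "rz": -14.7},
    {"jaw": 0, "dx": 1.5, "dy": -5, "dz": -4, "rx": 0, "ry": 0, "rz": -14.7},
    {"jaw": 0, "dx": 1.5, "dy": -5, "dz": -4, "rx": 0, "ry": 0, "rz": -14.7}
  ]
}}

```text
time: 11.45
tcp_pos: [0.5384, -0.2672, 0.2284]
eef_rot: [0.997, 0.08, -0.004, -0.002]
force: [-0.4, 0.2, -0.6]
grip_width: 0.0091
```

Run:
```python
from h import *; from rig import r,read_camera
s=r.observe();c=read_camera("wrist");cv2.imwrite("pics/w7.png",c["img"][:,:,::-1])
w=wristcam(c,s);p=[.5533,-.3486,-1.4134]
print("lit corners",proj(w,place(p,[[0,.0525,.035],[0,.0525,.135],[0,-.0525,.135],[0,-.0525,.035]])).round(0).tolist(),"case top edge",proj(w,place(p,[[0,.065,.14],[0,-.065,.14]])).round(0).tolist())
c=read_camera("scene");cv2.imwrite("pics/s7.png",cv2.resize(c["img"][90:260,100:300,::-1],None,fx=3,fy=3))
c=read_camera("top");cv2.imwrite("pics/t7.png",cv2.resize(c["img"][130:260,290:430,::-1],None,fx=4,fy=4))
print({k:s[k] for k in("time","tcp_pos","eef_rot","force","grip_width","qpos")})
```

```text
lit corners [[324.0, 124.0], [351.0, 134.0], [339.0, 243.0], [317.0, 205.0]] case top edge [[355.0, 120.0], [339.0, 256.0]]
{'time': 11.45, 'tcp_pos': array([ 0.53842093, -0.26715317,  0.2284284 ]), 'eef_rot': array([ 0.99682314,  0.07954477, -0.00357768, -0.00186101]), 'force': array([-0.40787522,  0.17714147, -0.55964844]), 'grip_width': 0.00911698373892047, 'qpos': array([ 0.3878412 ,  0.56370705,  0.04120391,  1.65627014, -0.02722663,
        0.93024193, -0.97241046])}
```

View pics/s7.png

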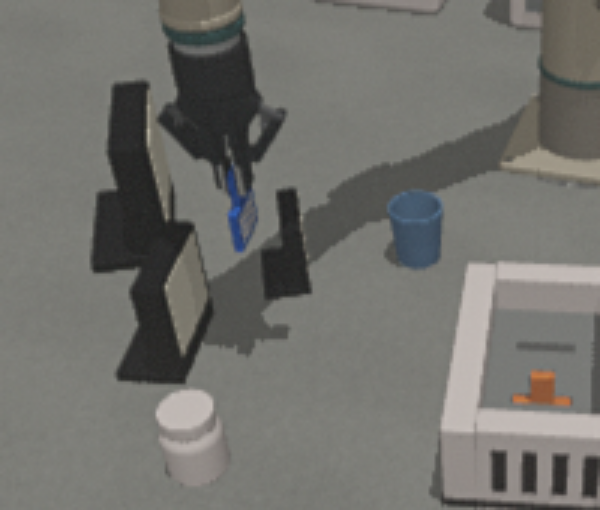

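View pics/w7.png

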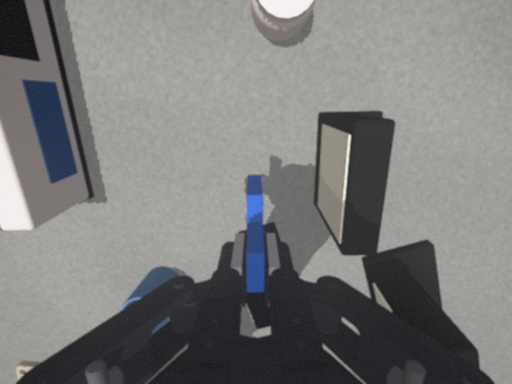

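Lit corners in the wrist view are at (322,126), (350,134), (342,242) and (318,208), within 3 px of the prediction. I'll refit and compute the last shift.

Run:
```python
from h import *; from rig import r,read_camera
s=r.observe();w=wristcam(read_camera("wrist"),s);t=read_camera("top");sc=read_camera("scene")
cr=lambda l,f,o:(np.array(l)+.5)/f-.5+np.array(o)
V=np.array([[0,.0525,.035],[0,.0525,.135],[0,-.0525,.135],[0,-.0525,.035]])
vt=cr([(147,95),(180,85),(207,220),(168,228)],4.6,(320,160))
vs=cr([(130,335),(120,262),(152,195),(168,275)],3.4,(120,110))
vw=np.array([(322,126),(350,134),(342,242),(318,208)],float)
for o in ([(w,V,vw)],[(t,V,vt),(sc,V,vs),(w,V,vw)]):
    p,e=fit(o,[.55,-.35,-1.4]);print("vw",p.round(4),abs(e).max().round(2))
    g=place(p,[-.06,0,.1206])[0]; q=s["eef_rot"]; yaw=2*np.arctan2(q[1],q[0])
    print("shift cm",((g-s["tcp_pos"])*100).round(2),"turn",np.degrees(p[2]+np.pi/2-yaw).round(1))
```

```text
vw [ 0.5554 -0.352  -1.3782] 2.71
shift cm [  0.28  -2.53 -11.18] turn 1.9
vw [ 0.5551 -0.3513 -1.3877] 2.58
shift cm [  0.31  -2.46 -11.18] turn 1.3
```

Call:
{"name": "drive_tool", "arguments": {
  "rows": [
    {"jaw": 0, "dx": 0.3, "dy": -2.4, "dz": -2, "rx": 0, "ry": 0, "rz": 1.5},
    {"jaw": 0, "dx": 0.3, "dy": -2.4, "dz": -4.5, "rx": 0, "ry": 0, "rz": 1.5},
    {"jaw": 0, "dx": 0.3, "dy": -2.4, "dz": -7, "rx": 0, "ry": 0, "rz": 1.5},
    {"jaw": 0, "dx": 0.3, "dy": -2.4, "dz": -9.5, "rx": 0, "ry": 0, "rz": 1.5},
    {"jaw": 0, "dx": 0.3, "dy": -2.4, "dz": -11, "rx": 0, "ry": 0, "rz": 1.5}
  ]
}}

```text
time: 12.25
tcp_pos: [0.5436, -0.2917, 0.1212]
eef_rot: [0.996, 0.093, -0.0, -0.0]
force: [0.0, 0.4, -0.3]
grip_width: 0.0092
```

Call:
{"name": "drive_tool", "arguments": {
  "rows": [
    {"jaw": 0, "dx": 0, "dy": 0, "dz": 0, "rx": 0, "ry": 0, "rz": 0},
    {"jaw": 0, "dx": 0, "dy": 0, "dz": 0, "rx": 0, "ry": 0, "rz": 0},
    {"jaw": 0, "dx": 0, "dy": 0, "dz": 0, "rx": 0, "ry": 0, "rz": 0},
    {"jaw": 0, "dx": 0, "dy": 0, "dz": 0, "rx": 0, "ry": 0, "rz": 0},
    {"jaw": 0, "dx": 0, "dy": 0, "dz": 0, "rx": 0, "ry": 0, "rz": 0}
  ]
}}

```text
time: 12.75
tcp_pos: [0.5444, -0.2923, 0.1233]
eef_rot: [0.996, 0.093, 0.001, 0.0]
force: [0.4, 0.6, 0.3]
grip_width: 0.0092
```

Run:
```python
from h import *; from rig import r,read_camera
s=r.observe();w=read_camera("wrist");cv2.imwrite("pics/w8.png",w["img"][:,:,::-1])
c=read_camera("scene");cv2.imwrite("pics/s8.png",cv2.resize(c["img"][130:230,120:270,::-1],None,fx=5,fy=5,interpolation=2))
cv2.imwrite("pics/s8f.png",c["img"][:,:,::-1])
p=[.5551,-.3513,-1.3877]; q=s["eef_rot"]
tc=s["tcp_pos"]; d=tc[:2]-np.array(p[:2]); a=p[2]
print("viewer frame x,y,z mid:",np.cos(a)*d[0]+np.sin(a)*d[1],-np.sin(a)*d[0]+np.cos(a)*d[1],tc[2]-.0356-.085,"yaw err",np.degrees(2*np.arctan2(q[1],q[0])-a-np.pi/2))
# expected filter corners in scene
f=[tc[0],tc[1],2*np.arctan2(q[1],q[0])-np.pi/2]; z=tc[2]-.0596
P=place(f,[[0,.03,z],[0,-.03,z],[0,-.03,z+.048],[0,.03,z+.048]])
print(((proj(c,P)-[120,130])*5).round(0).tolist())
print({k:s[k] for k in("time","tcp_pos","eef_rot","force","grip_width","joint_velocities")})
```

```text
viewer frame x,y,z mid: -0.059938568152092524 0.0002674956935992973 0.002673141756678224 yaw err 0.15813207909021273
[[284.0, 341.0], [306.0, 284.0], [295.0, 230.0], [272.0, 286.0]]
{'time': 12.75, 'tcp_pos': array([ 0.54444971, -0.29231462,  0.12327314]), 'eef_rot': array([9.95684934e-01, 9.27944019e-02, 7.24480414e-04, 4.32349827e-04]), 'force': array([0.37005981, 0.63592344, 0.3158417 ]), 'grip_width': 0.009217408410452408, 'joint_velocities': array([ 0.00098647,  0.00618909, -0.00218877,  0.00530148, -0.00042944,
       -0.00151514, -0.00224903])}
```

View pics/s8.png

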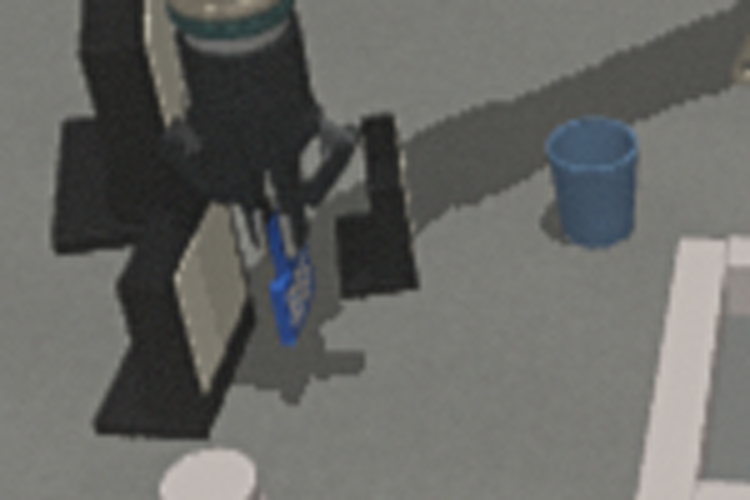

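View pics/w8.png

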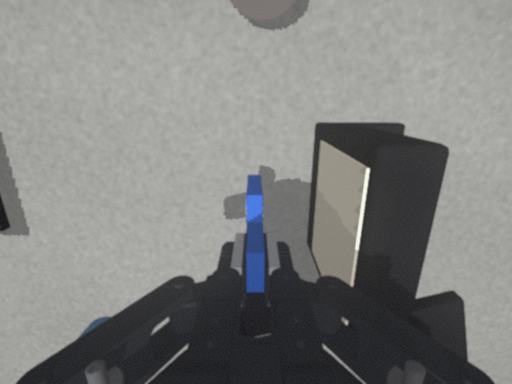

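View pics/s8f.png

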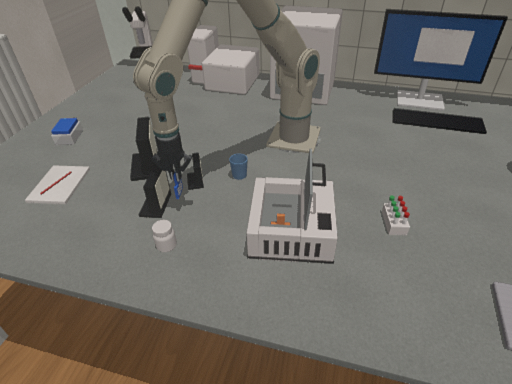

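Predicted filter corners (front-bottom 284,341) match the seen plate (288,345). It stands upright, square and about 60 mm in front of the face. The flap is open and the bystanders have not moved, so I'm handing in.

Run:
```python
from rig import r
print(r.close_job()); s=r.observe(); print(s["time"],s["tcp_pos"],s["grip_width"],s["force"])
```

```text
the job is handed in; nothing more can be done
None
the job is handed in; nothing more can be done
```

I swung the flap up to about 1.6 rad by its bar and left it standing open. I then drew the blue filter out of the x = -40 mm slot and handed in with it held at the middle-sized viewer, at about 12.8 s of the 48 s.

**Filter at hand-in:** by my fit, the window centre is 60 mm in front of the lit face, 0.3 mm off sideways and 2.7 mm high. It is turned about 0.2° from square. The grip opening is 9.2 mm, and the wrist force is under 1 N with no sign of contact. In the scene picture the plate's corners match the predicted ones to about 1 px, and it hangs upright.

**Rest of the scene:** in the last pictures the flap is open, and the orange plate, jar, cup and rack are all still in place.

**Disagreements:** the three camera fits of the viewer differ by up to about 9 mm and 3°, which is inside the tolerances. The flap angle was judged from the pictures and the hinge arc, not measured. The hand-in reported no verdict.

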